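Tuck the leaf bin's flap under its lip

ROBOT

A 6-joint arm with a two-finger parallel gripper is mounted at the origin on the work surface. World frame = base frame: x ahead of the robot, y to its left, z up, the work surface at z = 0. Lengths are in m, angles in rad, forces in N, time in s.
With the tool pointing down it reaches from about 0.3 to 1 m from the base axis. Payload 5.1 kg.
Tool frame: the origin (TCP) lies on the centre line of the jaws, within the pads' length; the fingertips stand 11 mm ahead of it and the grasp point (between the pads) lies 8 mm behind it (tcp_to_tips is the distance from the TCP to the fingertips, in m); z points along the fingers, y is the line along which they close (so a half turn about z gives the same grasp; the last joint's range is limited). The gripper opens to 95 mm and grips with 3 to 60 N. Pads are 20 mm wide; open, the fingers measure 119 mm over their backs; the gripper's body (75 mm by 180 mm) begins 59 mm behind the grasp point.
Start: joints at [1.129, 0.124, 1.65, -0, 1.367, -0.083], TCP at [0.228, 0.609, 0.226] pointing down, gripper open.
Joint ranges: [-2.61, 2.61], [-1.02, 2.33], [0.03, 2.71], [-1.35, 4.49], [0.32, 2.68], [-2.91, 2.91]. Speed limits (rad/s): [2.57, 2.57, 3.14, 3.14, 3.14, 3.14].

INTERFACE

Orientations are given as [roll, pitch, yaw] about the fixed x, y, z axes, in that order (R = Rz(yaw) Ry(pitch) Rx(roll)).
In Python, from plant import * gives the robot as it stands.
- The arm moves only by the tool step_arm, never from a script. Its arguments are lists of equal length, an entry for each row: "dr": the turn, a rotation vector about the tool's x, y, z in rad, a list of three; "translation": the shift along the tool's x, y, z in mm, a list of three; "grip": the finger opening in mm, from 0 to 95.1. In form: {"dr": [[ax, ay, az], ...], "translation": [[x, y, z], ...], "grip": [grip, ...]}. A call has 1 to 12 rows; each row is the pose to reach, as a shift and turn from the pose commanded when the call began, along the tool's axes at that moment; what a row does not reach only later rows make up. A row lasts 1/12 s, in which the tool goes at most 41.7 mm and 7.16 degrees, less where a joint would pass 70% of its speed; a pose out of reach is approached as far as the arm can. A call with a gripper value outside its range is refused whole. The fingers move at their own pace and stop on an object; "grip_force" is the grip in N (left out, the last holds). Time passes only in rows, so rows that repeat a pose let the fingers close. It gives the time, the measured TCP pose, the force, the opening and the grip force at its end, in the units of the state.
- sense(): the state, without advancing time (a new reading comes with each control period).
- grab_frame(name): name is "scene" or "top"; returns (picture, depth): 384x512x3 uint8, blue, green, red; 384x512 float32, m along the optical axis (not along the pixel's ray), 0 where there is no reading.
- camera_params(name): a dict with "fx", "fy", "cx", "cy" (pixels), "k1" (the pictures are not rectified: a ray, as slopes to the right and down, at radius r is drawn at 1 + k1 r^2 times it, then the intrinsics apply), "pose" (4x4, takes a point from camera to world coordinates). Camera axes: x right, y up, looking along -z (the intrinsics and any distortion apply to the point x, -y, -z); pixel columns grow to the right and rows downward; lengths in m; the calibration is good to about 2 mm. A picture is of the moment at which its call begins. camera_params takes no time and is no camera call.
- close_job(): hands the job in; it is judged then, once.
The state is a dict: "t": time; "qpos": joint angles; "joint_vel": joint speeds; "effort": joint torques, N m; "tcp_pos": TCP position; "tcp_rot": TCP orientation; "ft_force": force on the tool from outside, world axes, zero at the start; "torque": the same for the moment, N m; "grip_width": opening from 0.0 (shut) to 1.0 (fully open); "grasp_force": force on a finger pad.
Only numpy, scipy, OpenCV 4.12 (cv2) and the standard library are available. Lean on these libraries where they do the work, as an engineer would, in place of code of your own. Each camera call takes 0.05 s, during which the arm holds its last target. There are 200 camera calls.

TASK

Close the white leaf bin on the teak plank so the wind cannot open it: with the fingertips, gently push its springy upright flap over until it lies flat on the mouth, then, keeping it pressed down, push it away from its hinge until its free edge is tucked fully home beneath the bin's retaining lip. Then let go and move clear; the lip alone must keep the flap down. Do not shift or pick up the jars, the gourd or the bombilla.

Things in the scene. Friction and masses are not known exactly. Their poses are not given: they have to be found in the camera images.
- leaf_bin: White plastic open bin fixed on the teak plank (plank top 50 mm above the work surface), turned up to 0.3 rad about the vertical. 170 mm along its x, 150 mm along y, walls 5 mm, rim 100 mm above its underside. Origin: centre of its underside. Its x axis points from the hinge side (nearer the robot, x = -85 mm) to the lip side (x = +85 mm); z is up.
- flap (a joint): Angle (rad) of the dark grey flap about its hinge line: 0 = flat on the mouth (firm stop), 1.57 = upright, 2.0 = leaning back towards the robot (stop). The flap is a plate 138 mm from hinge line to free edge, 130 mm wide, 4 mm thick. A light spring (under 1 N at the free edge) pushes it open: let go, it swings up by about 1 rad unless the lip holds it.
- slot_slide (a joint): How far (m) the hinge pin, and the flap with it, has been pushed along the bin's +x in its slots: 0 = back, 0.024 = fully home (stop); about 4 N of friction holds it. With the flap flat, its free edge is 13 mm short of the lip at 0, and 11 mm beneath the lip at 0.024. Pushed forward before it is flat, it lands on top of the lip and must be pushed back first.
- thumb_step (a point): Foot of the thumb step, mid width on the flap's outer face (upper when flat, towards the robot when upright), 104 mm from the hinge line: a face about 6 mm high and 60 mm wide that looks towards the hinge; from its top a wedge slopes down towards the free edge, ending 127 mm from the hinge line. A fingertip on the plate just behind the step can push the flap along.
- flap_edge (a point): Middle of the flap's free edge, on its outer (upper when flat) face, 138 mm from the hinge line.
- lip_edge (a point): Middle of the inner edge of the fixed retaining lip, on its underside: bin x = +66 mm, 109 mm above the bin's underside. The lip is a white plate 110 mm wide, 4 mm thick, from x = 66 to 85 mm, on a riser on the far wall; its flared mouth rises to 8 mm above that edge and reaches back to x = 61 mm. The flat flap passes 4 mm below it.
- jar_a: Glass jar with steel twist cap, 72 mm across, 95 mm high, loose on the plank. Origin: centre of its underside.
- jar_b: Glass jar with steel twist cap, 68 mm across, 85 mm high, loose on the plank. Origin: centre of its underside.
- gourd: Dark wooden mate gourd, an open round cup 78 mm across and 85 mm high, loose on the plank. Origin: centre of its underside.
- bombilla: Curved steel drinking straw, 165 mm long, 8 mm thick, lying on the plank. Origin: under the middle of its length.
- flap_hinge (a point): Middle of the flap's hinge line, which runs along the bin's y, 3 mm above the rim and in the middle of the flap's thickness; at bin x = -85 mm plus the value of joint slot_slide.

How it is judged:
By the outcome, as a careful person would: the job done as asked, in the order asked, and still so for the second after the job is handed in, with the robot touching nothing.
It also fails if it takes over 38 s, if anything falls off the work surface, if the arm or the gripper's body presses on something with over 40 N, if the wrist force passes 120 N, or if a joint passes its speed limit or range.

## Working session

There is one attempt and no reset: what is moved stays moved. The work goes in short steps, Python scripts to look and compute and a tool call to move; the robot and the scene stay as the last step left them, time stands still between calls to the robot, and variables do not carry over. Pictures are saved under pics/ and viewed, at most 10 in all, crops included, and the job is handed in when it is done.

Besides the shell and the picture viewer there is one more tool, called after "Request:" as name(argument=value, ...), one argument or row to a line, values as JSON. step_arm: Moves the arm, as the interface text tells. Its arguments: {"type":"object","properties":{"dr":{"type":"array"},"translation":{"type":"array"},"grip":{"type":"array"},"grip_force":{"type":"number"}},"required":["dr","translation","grip"]}

```bash
mkdir -p pics; cat > h.py <<'E'
from plant import *
import numpy as np, cv2
from scipy.spatial.transform import Rotation as Ro
def cloud(name):
    im,d=grab_frame(name); p=camera_params(name)
    K=np.array([[p['fx'],0,p['cx']],[0,p['fy'],p['cy']],[0,0,1.]])
    v,u=np.mgrid[0:384,0:512]
    pts=np.stack([u.ravel(),v.ravel()],1).astype(np.float64)[:,None]
    n=cv2.undistortPoints(pts,K,np.array([p['k1'],0,0,0.])).reshape(384,512,2)
    c=np.stack([n[...,0]*d,-n[...,1]*d,-d,np.ones_like(d)],-1)
    w=(c@np.array(p['pose']).T)[...,:3]; w[d==0]=np.nan
    return im,w
E
python3 - <<'E'
from h import *
print(sense())
a,wa=cloud('scene');b,wb=cloud('top')
cv2.imwrite('pics/s1.png',a);cv2.imwrite('pics/t1.png',b)
np.savez('c1.npz',a=a,wa=wa,b=b,wb=wb)
E
```

```text
{'t': 0.0, 'qpos': array([ 1.12938713e+00,  1.24472638e-01,  1.65166360e+00,  1.18801840e-05,
        1.36750789e+00, -8.26151576e-02]), 'joint_vel': array([-0.0023699 ,  0.00101117,  0.00130273, -0.00087506,  0.00145713,
        0.00167776]), 'effort': array([ 1.34713839e-03, -4.17601097e+01, -3.59934139e+01,  7.75923044e-02,
        4.89636802e-02, -1.36689687e-04]), 'tcp_pos': array([0.22801202, 0.60803356, 0.22441419]), 'tcp_rot': array([-3.13954914e+00, -1.80880960e-04,  2.78279602e+00]), 'ft_force': array([-0.19824976,  0.05769606, -1.64094497]), 'torque': array([-0.03742326, -0.01226123,  0.05175893]), 'grasp_force': 0.0, 'grip_width': 1.0025820914248207}
```

View pics/s1.png

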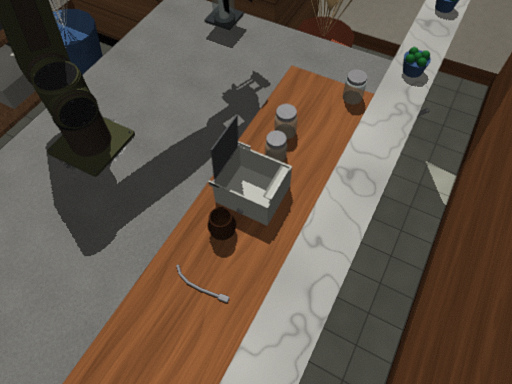

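View pics/t1.png

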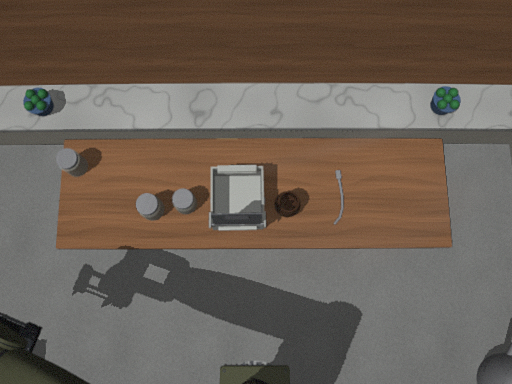

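The scene view shows the bin near (252,185) with its flap upright at (226,148). In the top view the bin is at (238,197), hinge side at row 220 and lip at row 168. Jars sit to its left and the gourd to its right (288,204).

```bash
python3 - <<'E'
from h import *
z=np.load('c1.npz');b,wb,a,wa=z['b'],z['wb'],z['a'],z['wa']
def rep(n,m,w):
    p=w[m]; p=p[~np.isnan(p[:,0])]
    print(n,len(p),'mean',p.mean(0).round(4),'lo',np.percentile(p,3,axis=0).round(4),'hi',np.percentile(p,97,axis=0).round(4)); return p
g=b.astype(int); 
v,u=np.mgrid[0:384,0:512]
box=(u>200)&(u<275)&(v>158)&(v<236)
gray=(g.max(2)-g.min(2)<30)
H=wb[...,2]
print('plank',np.nanmedian(H[190:210,380:420]))
rep('bin',box&(H>.14)&gray,wb)
for nm,m in (('rim',box&(H>.145)&(H<.156)&gray),('lip',box&(H>.157)&(H<.175)&gray&(v<180)),('flap',box&(H>.18))):
    p=rep(nm,m,wb); r=cv2.minAreaRect((p[:,:2]*1000).astype(np.float32)); print(r, cv2.boxPoints(r).round(1).tolist())
# flap from scene
gs=a.astype(int);hs=wa[...,2]
m=(u>200)&(u<250)&(v>105)&(v<190)&(hs>.165)&(hs<.32)&(gs.max(2)<90)
p=rep('flapS',m,wa)
q=p-p.mean(0);U,S,V=np.linalg.svd(q,full_matrices=False);print(S,V.round(3))
for nm,(uu,vv) in dict(j1=(183,200),j2=(148,205),gourd=(288,204)).items():
    mm=((u-uu)**2+(v-vv)**2<22**2)&(H>.09)&(H<.16)&~((u>207)&(u<268)); 
    mm&=(abs(u-uu)<17); rep(nm,mm,wb)
np.set_printoptions(linewidth=200)
print((H[160:236:3,238]*1000).round(0))
E
```

```text
plank 0.05051361783289554
bin 1232 mean [0.5622 0.0463 0.194 ] lo [ 0.5009 -0.0287  0.1459] hi [0.6691 0.1215 0.2914]
rim 264 mean [0.5792 0.0443 0.1511] lo [ 0.5013 -0.029   0.1462] hi [0.668  0.1216 0.1558]
((586.3107299804688, 46.49838638305664), (171.33343505859375, 159.74368286132812), 0.8904879689216614) [[499.3999938964844, 125.0], [501.8999938964844, -34.70000076293945], [673.2000122070312, -32.0], [670.7000122070312, 127.69999694824219]]
lip 311 mean [0.6593 0.0463 0.1638] lo [ 0.6479 -0.0071  0.1591] hi [0.6703 0.0982 0.1695]
((658.9451904296875, 42.71379089355469), (117.09013366699219, 23.907873153686523), 89.8326187133789) [[646.7999877929688, -15.800000190734863], [670.7000122070312, -15.899999618530273], [671.0999755859375, 101.19999694824219], [647.2000122070312, 101.30000305175781]]
flap 490 mean [0.506  0.0462 0.248 ] lo [ 0.5023 -0.015   0.1845] hi [0.5109 0.1066 0.2931]
((506.3169250488281, 45.6585693359375), (129.8824462890625, 10.125722885131836), 89.71258544921875) [[500.8999938964844, -19.299999237060547], [511.1000061035156, -19.299999237060547], [511.70001220703125, 110.5999984741211], [501.6000061035156, 110.5999984741211]]
flapS 828 mean [0.5116 0.0424 0.2345] lo [ 0.5082 -0.0161  0.1695] hi [0.5148 0.106  0.2901]
[1.09119114 1.08427529 0.02626298] [[-0.044 -0.018 -0.999]
 [ 0.007 -1.     0.017]
 [-0.999 -0.007  0.044]]
j1 447 mean [0.5758 0.2002 0.1284] lo [0.5496 0.173  0.0976] hi [0.6055 0.2287 0.1401]
j2 542 mean [0.5585 0.2997 0.1365] lo [0.53   0.2712 0.0978] hi [0.5897 0.3308 0.1502]
gourd 286 mean [ 0.5607 -0.0947  0.1193] lo [ 0.5352 -0.1305  0.0928] hi [ 0.5987 -0.0659  0.139 ]
[ 49.  57. 163. 162. 168.  63.  56.  54.  62.  59.  53.  56.  51.  52.  60.  58.  55.  55. 290. 269. 213. 166. 133. 124.  53.  50.]
```

```bash
cat >> h.py <<'E'
def frame(a,yaw=np.pi):  # tool down, tilted by a (fingers pointing forward +x)
    return Ro.from_euler('z',yaw-np.pi)*Ro.from_euler('y',-a)*Ro.from_euler('xyz',[np.pi,0,np.pi])
def rel(tips):   # list of (x,y,z,a): centre of fingertips in world
    s=sense(); R0=Ro.from_euler('xyz',s['tcp_rot']); p0=s['tcp_pos']
    print('tip',(p0+R0.apply([0,0,.011])).round(4),'rot',s['tcp_rot'].round(3),'f',s['ft_force'].round(1),'t',round(s['t'],2))
    for x,y,z,a in tips:
        R=frame(a); p=np.array([x,y,z])-R.apply([0,0,.011])
        print((R0.inv()*R).as_rotvec().round(3).tolist(),(R0.inv().apply(p-p0)*1000).round(1).tolist())
E
python3 - <<'E'
from h import *
rel([(.40,.046,.30,0),(.40,.046,.30,.5)])
E
```

```text
tip [0.228  0.6081 0.2135] rot [-3.14  -0.     2.783] f [0.4 0.8 0.2] t 0.1
[-0.002, -0.0, -0.359] [-358.4, -466.1, -85.7]
[-0.091, -0.495, -0.351] [-353.4, -467.9, -84.3]
```

Request:
step_arm(
  dr=[
    [0,0,-0.1],
    [0,0,-0.2],
    [0,0,-0.3],
    [0,0,-0.36],
    [0,0,-0.36],
    [0,0,-0.36],
    [0,0,-0.36],
    [0,0,-0.36],
    [0,0,-0.36],
    [0,0,-0.36],
    [0,0,-0.36],
    [0,0,-0.36],
  ],
  translation=[
    [0,0,-30],
    [-25,-32,-60],
    [-50,-65,-85],
    [-75,-97,-85],
    [-100,-130,-85],
    [-125,-162,-85],
    [-150,-195,-85],
    [-175,-228,-85],
    [-200,-260,-85],
    [-225,-293,-85],
    [-250,-325,-85],
    [-275,-358,-85],
  ],
  grip=[24,24,24,24,24,24,24,24,24,24,24,24],
)

```text
t: 1.1
tcp_pos: [0.3575, 0.1827, 0.3103]
tcp_rot: [3.142, 0.0, -3.14]
ft_force: [0.2, -0.4, -0.1]
grip_width: 0.267
grasp_force: 0.0
```

```bash
python3 - <<'E'
from h import *
rel([(.40,.046,.30,0),(.42,.046,.27,.5)]); print(sense()['qpos'].round(2))
E
```

```text
tip [0.3575 0.1827 0.2993] rot [ 3.142  0.    -3.14 ] f [ 0.2 -0.4 -0.1] t 1.1
[0.0, 0.0, 0.002] [-42.2, -136.8, -0.7]
[0.001, -0.5, 0.002] [-57.0, -136.8, 30.7]
[ 0.34 -0.5   2.05 -0.    1.59 -1.23]
```

Request:
step_arm(
  dr=[
    [0,0,0],
    [0,-0.1,0],
    [0,-0.2,0],
    [0,-0.3,0],
    [0,-0.4,0],
    [0,-0.5,0],
    [0,-0.5,0],
    [0,-0.5,0],
  ],
  translation=[
    [-10,-35,0],
    [-20,-70,0],
    [-30,-100,10],
    [-40,-125,20],
    [-50,-137,30],
    [-57,-137,31],
    [-57,-137,31],
    [-57,-137,31],
  ],
  grip=[24,24,24,24,24,24,24,24],
)

```text
t: 1.77
tcp_pos: [0.414, 0.0475, 0.2789]
tcp_rot: [3.142, 0.498, -3.141]
ft_force: [0.6, 0.2, 0.2]
grip_width: 0.25
grasp_force: 0.0
```

```bash
python3 - <<'E'
from h import *
a,wa=cloud('scene');b,wb=cloud('top')
cv2.imwrite('pics/s2.png',np.hstack([cv2.resize(a[80:240,150:330],None,fx=2.2,fy=2.2),cv2.resize(b[130:290,180:350],None,fx=2.2,fy=2.2)]))
# contact path: tip front corner at radius r on outer plate for flap angle th
hx,hz=.501,.153
L=[]
for th,a,r in [(1.55,.5,.085),(1.35,.5,.085),(1.15,.45,.085),(.95,.4,.085),(.75,.3,.085),(.55,.2,.085),(.35,.1,.085),(.2,0,.085),(.1,0,.085),(.0,0,.085)]:
    c=np.array([hx+r*np.cos(th)-.002*np.sin(th),hz+r*np.sin(th)+.002*np.cos(th)])
    t=c-.010*np.array([np.cos(a),np.sin(a)])   # centre of tip face from front corner
    if th<=a: t=c
    L.append((t[0],.046,t[1],a))
print(np.array(L).round(3).tolist())
rel(L)
E
```

```text
[[0.492, 0.046, 0.233, 0.5], [0.509, 0.046, 0.232, 0.5], [0.525, 0.046, 0.227, 0.45], [0.54, 0.046, 0.219, 0.4], [0.552, 0.046, 0.209, 0.3], [0.563, 0.046, 0.197, 0.2], [0.57, 0.046, 0.183, 0.1], [0.574, 0.046, 0.172, 0.0], [0.575, 0.046, 0.163, 0.0], [0.586, 0.046, 0.155, 0.0]]
tip [0.4204 0.048  0.2711] rot [ 3.142  0.5   -3.14 ] f [0.5 1.1 0. ] t 1.87
[0.001, -0.0, 0.002] [-44.7, -2.1, 67.5]
[0.001, -0.0, 0.002] [-58.7, -2.1, 77.1]
[0.001, 0.05, 0.002] [-71.2, -2.2, 88.7]
[0.001, 0.1, 0.002] [-81.0, -2.2, 102.5]
[0.001, 0.2, 0.002] [-88.4, -2.2, 117.5]
[0.001, 0.3, 0.002] [-92.7, -2.3, 133.5]
[0.001, 0.4, 0.002] [-93.6, -2.3, 149.9]
[0.001, 0.5, 0.002] [-92.5, -2.3, 162.0]
[0.001, 0.5, 0.002] [-89.7, -2.3, 170.0]
[0.001, 0.5, 0.002] [-95.0, -2.3, 182.6]
```

View pics/s2.png

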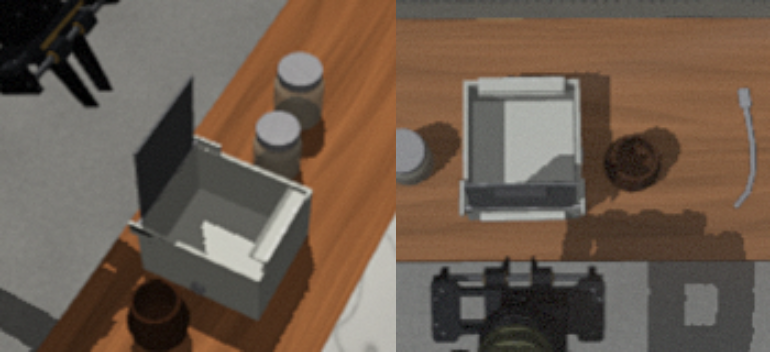

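The fingertips (right crop, ~(520,265)) are centred in front of the upright flap (523,195), which is still untouched. Starting the swing.

Request:
step_arm(
  dr=[
    [0,0,0],
    [0,0,0],
    [0,0,0],
    [0,0,0],
    [0,0,0],
    [0,0,0],
    [0,0,0],
    [0,0.03,0],
    [0,0.05,0],
    [0,0.08,0],
    [0,0.1,0],
    [0,0.1,0],
  ],
  translation=[
    [-12,-1,18],
    [-24,-2,36],
    [-34,-2,52],
    [-40,-2,60],
    [-45,-2,67],
    [-52,-2,72],
    [-59,-2,77],
    [-65,-2,83],
    [-71,-2,89],
    [-76,-2,96],
    [-81,-2,102],
    [-81,-2,102],
  ],
  grip=[24,24,24,24,24,24,24,24,24,24,24,24],
)

```text
t: 2.87
tcp_pos: [0.5369, 0.0465, 0.2292]
tcp_rot: [-3.142, 0.398, -3.139]
ft_force: [0.0, -0.6, 0.7]
grip_width: 0.255
grasp_force: 0.1
```

```bash
python3 - <<'E'
from h import *
a,wa=cloud('scene')
cv2.imwrite('pics/s3.png',cv2.resize(a[80:240,150:330],None,fx=3,fy=3))
rel([(.552,.046,.209,.3),(.563,.046,.197,.2),(.570,.046,.183,.1),(.574,.046,.172,0),(.575,.046,.163,0),(.578,.046,.156,0)])
E
```

```text
tip [0.5405 0.0464 0.219 ] rot [ 3.142  0.398 -3.139] f [ 0.   0.4 -0.1] t 2.92
[0.001, 0.098, 0.002] [-7.8, -0.5, 13.8]
[0.001, 0.198, 0.002] [-14.4, -0.5, 29.3]
[0.001, 0.298, 0.002] [-16.5, -0.5, 45.1]
[0.001, 0.398, 0.002] [-16.9, -0.5, 57.2]
[0.001, 0.398, 0.002] [-14.4, -0.5, 65.9]
[0.001, 0.398, 0.002] [-14.4, -0.5, 73.5]
```

View pics/s3.png

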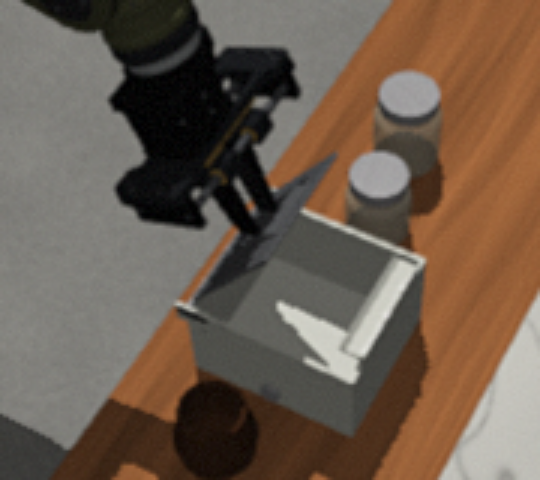

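The flap is leaning forward about half way with the two fingertips on its outer face (around (255,225)). I'll keep lowering it.

Request:
step_arm(
  dr=[
    [0,0.05,0],
    [0,0.1,0],
    [0,0.15,0],
    [0,0.2,0],
    [0,0.25,0],
    [0,0.3,0],
    [0,0.35,0],
    [0,0.4,0],
    [0,0.4,0],
    [0,0.4,0],
    [0,0.4,0],
    [0,0.4,0],
  ],
  translation=[
    [-4,0,7],
    [-8,0,14],
    [-11,0,21],
    [-14,0,29],
    [-15,0,37],
    [-16,0,45],
    [-16,0,51],
    [-16,0,57],
    [-15,0,62],
    [-14,0,66],
    [-14,0,70],
    [-14,0,74],
  ],
  grip=[24,24,24,24,24,24,24,24,24,24,24,24],
)

```text
t: 3.92
tcp_pos: [0.576, 0.046, 0.1661]
tcp_rot: [3.142, -0.0, -3.14]
ft_force: [-1.6, -0.1, 1.8]
grip_width: 0.25
grasp_force: 1.0
```

```bash
python3 - <<'E'
from h import *
b,wb=cloud('top'); a,wa=cloud('scene')
cv2.imwrite('pics/s4.png',cv2.resize(a[80:240,150:330],None,fx=4,fy=3.7))
np.savez('c4.npz',b=b,wb=wb,a=a,wa=wa)
rel([(.578,.046,.156,0)])
E
```

```text
tip [0.576  0.046  0.1553] rot [ 3.141 -0.    -3.14 ] f [0.2 0.5 1.1] t 4.02
[0.0, -0.0, 0.001] [-2.0, 0.0, -0.7]
```

View pics/s4.png

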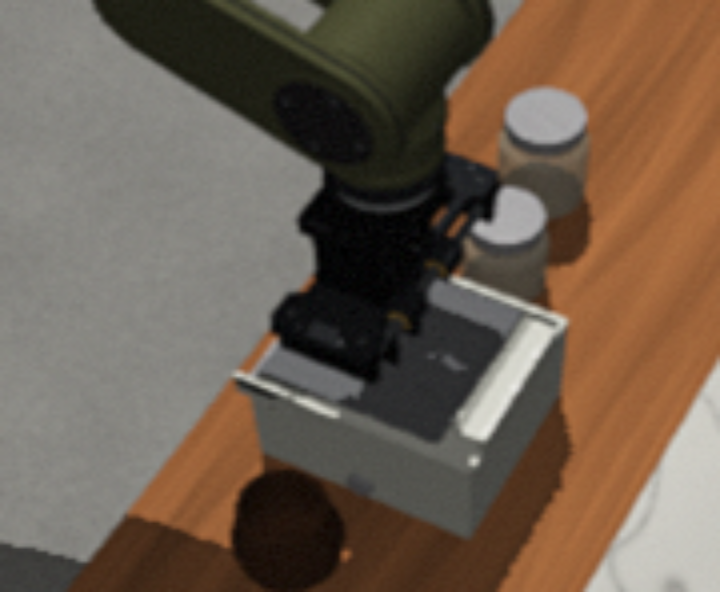

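The flap now lies flat on the mouth, short of the white lip (500,385); the step shows at (447,362). Next I press a little and check the force.

Request:
step_arm(
  dr=[
    [0,0,0],
    [0,0,0],
    [0,0,0],
    [0,0,0],
  ],
  translation=[
    [0,0,0.5],
    [0,0,1],
    [0,0,1.5],
    [0,0,1.5],
  ],
  grip=[24,24,24,24],
)

```text
t: 4.35
tcp_pos: [0.5763, 0.0459, 0.1658]
tcp_rot: [3.141, -0.0, -3.14]
ft_force: [-3.7, 1.0, 5.6]
grip_width: 0.255
grasp_force: 3.0
```

Request:
step_arm(
  dr=[
    [0,0,0],
    [0,0,0],
    [0,0,0],
    [0,0,0],
    [0,0,0],
    [0,0,0],
    [0,0,0],
    [0,0,0],
    [0,0,0],
    [0,0,0],
  ],
  translation=[
    [-3,0,0],
    [-6,0,0],
    [-9,0,0],
    [-12,0,0],
    [-15,0,0],
    [-17,0,0],
    [-19,0,0],
    [-21,0,0],
    [-23,0,0],
    [-23,0,0],
  ],
  grip=[24,24,24,24,24,24,24,24,24,24],
)

```text
t: 5.18
tcp_pos: [0.5992, 0.0459, 0.1658]
tcp_rot: [3.141, -0.001, -3.14]
ft_force: [-4.2, 0.2, 6.9]
grip_width: 0.255
grasp_force: 3.2
```

Request:
step_arm(
  dr=[
    [0,0,0],
    [0,0,0],
    [0,0,0],
    [0,0,0],
    [0,0,0],
    [0,0,0],
    [0,0,0],
  ],
  translation=[
    [-2,0,0],
    [-4,0,0],
    [-6,0,0],
    [-8,0,0],
    [-10,0,0],
    [-12,0,0],
    [-12,0,0],
  ],
  grip=[24,24,24,24,24,24,24],
)

```text
t: 5.77
tcp_pos: [0.6112, 0.0457, 0.1656]
tcp_rot: [-3.141, -0.001, -3.14]
ft_force: [-4.0, -1.5, 6.4]
grip_width: 0.252
grasp_force: 3.0
```

```bash
python3 - <<'E'
from h import *
a,wa=cloud('scene')
cv2.imwrite('pics/s5.png',cv2.resize(a[80:240,150:330],None,fx=4,fy=3.7))
rel([])
E
```

```text
tip [0.6112 0.0457 0.1547] rot [-3.141e+00 -1.000e-03 -3.140e+00] f [-2.8  0.1  6.1] t 5.82
```

View pics/s5.png

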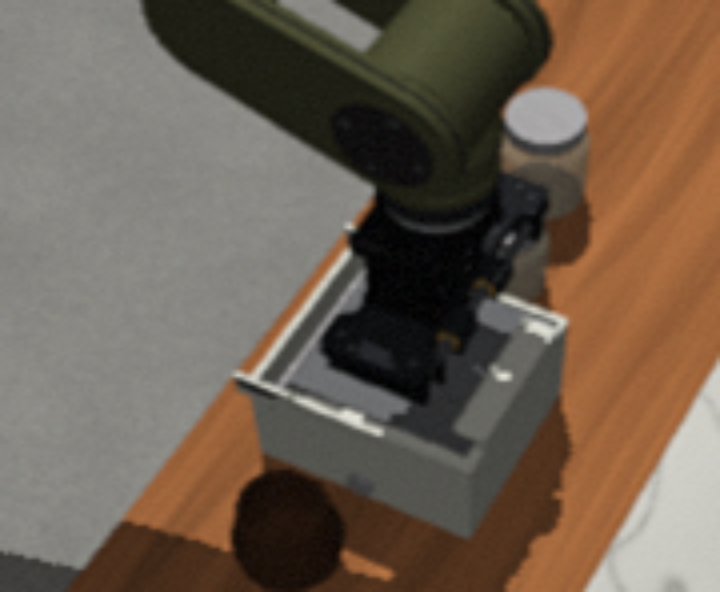

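The flap has slid forward: a gap opened behind it at the hinge (320,330), and its edge is passing under the lip (470,440). I'll push on to the stop.

Request:
step_arm(
  dr=[
    [0,0,0],
    [0,0,0],
    [0,0,0],
    [0,0,0],
    [0,0,0],
    [0,0,0],
  ],
  translation=[
    [-2,0,0],
    [-4,0,0],
    [-6,0,0],
    [-8,0,0],
    [-9,0,0],
    [-9,0,0],
  ],
  grip=[24,24,24,24,24,24],
)

```text
t: 6.32
tcp_pos: [0.6187, 0.0457, 0.1653]
tcp_rot: [-3.141, -0.005, -3.14]
ft_force: [-9.1, 0.0, 7.7]
grip_width: 0.254
grasp_force: 5.7
```

Request:
step_arm(
  dr=[
    [0,0,0],
    [0,0,0],
    [0,0,0],
    [0,0,0],
  ],
  translation=[
    [-1,0,0],
    [-2,0,0],
    [-2.5,0,0],
    [-2.5,0,0],
  ],
  grip=[24,24,24,24],
)

```text
t: 6.65
tcp_pos: [0.619, 0.0457, 0.1648]
tcp_rot: [-3.141, -0.011, -3.14]
ft_force: [-14.1, -0.7, 10.4]
grip_width: 0.253
grasp_force: 8.5
```

The force climbed to 14 N with no further motion, and the fingertips are at x = 0.629 as predicted, so the flap is fully home. I'll unload, lift and move back.

Request:
step_arm(
  dr=[
    [0,0,0],
    [0,0,0],
    [0,0,0],
    [0,0,0],
    [0,0,0],
    [0,0,0],
    [0,0,0],
    [0,0,0],
    [0,0,0],
    [0,0,0],
    [0,0,0],
    [0,0,0],
  ],
  translation=[
    [1,0,-1],
    [2,0,-2],
    [3,0,-4],
    [4,0,-6],
    [5,0,-10],
    [5,0,-20],
    [5,0,-35],
    [5,0,-55],
    [5,0,-80],
    [20,0,-105],
    [50,0,-125],
    [85,0,-140],
  ],
  grip=[24,24,24,24,24,24,24,24,24,24,24,24],
)

```text
t: 7.65
tcp_pos: [0.5391, 0.0456, 0.3084]
tcp_rot: [-3.142, 0.005, -3.141]
ft_force: [-0.3, -0.3, 0.7]
grip_width: 0.252
grasp_force: 0.0
```

Request:
step_arm(
  dr=[
    [0,0,0],
    [0,0,0],
    [0,0,0],
    [0,0,0],
    [0,0,0],
    [0,0,0],
  ],
  translation=[
    [35,0,0],
    [70,0,0],
    [105,0,0],
    [130,0,0],
    [140,0,0],
    [140,0,0],
  ],
  grip=[24,24,24,24,24,24],
)

```text
t: 8.15
tcp_pos: [0.3973, 0.0457, 0.3067]
tcp_rot: [-3.142, 0.005, -3.14]
ft_force: [0.8, -0.8, 1.2]
grip_width: 0.257
grasp_force: 0.0
```

```bash
python3 - <<'E'
from h import *
b,wb=cloud('top'); a,wa=cloud('scene')
cv2.imwrite('pics/s6.png',np.hstack([cv2.resize(a[80:240,150:330],None,fx=2.2,fy=2.2),cv2.resize(b[130:290,180:350],None,fx=2.2,fy=2.2)]))
rel([])
g=b.astype(int);H=wb[...,2];v,u=np.mgrid[0:384,0:512]
m=(u>205)&(u<270)&(v>160)&(v<236)&(g.max(2)<110)&(H>.13)&(H<.25)
p=wb[m];print(len(p),np.percentile(p,[2,50,98],axis=0).round(4))
for nm,uu,vv in (('j1',183,200),('j2',148,205),('gourd',288,204)):
    mm=((u-uu)**2+(v-vv)**2<22**2)&(H>.09)&(H<.16)&~((u>207)&(u<268))&(abs(u-uu)<17); print(nm,wb[mm].mean(0).round(4))
E
```

```text
tip [0.3988 0.0456 0.2951] rot [-3.142e+00  3.000e-03 -3.140e+00] f [ 0.2 -0.6 -0.2] t 8.25
2071 [[ 0.5043 -0.018   0.1354]
 [ 0.584   0.0467  0.1572]
 [ 0.6471  0.1165  0.1643]]
j1 [0.5759 0.2006 0.1286]
j2 [0.5584 0.2996 0.1362]
gourd [ 0.5609 -0.0952  0.1186]
```

View pics/s6.png

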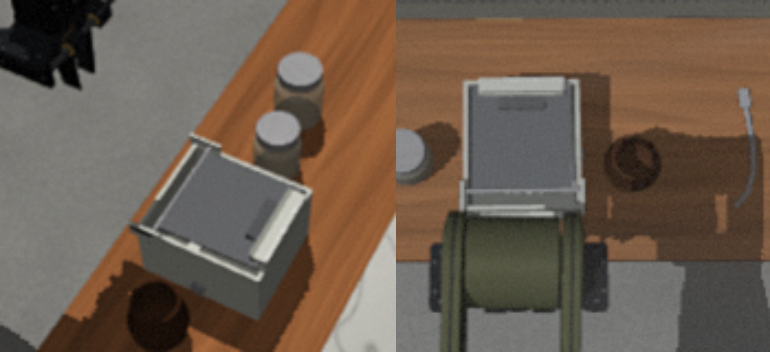

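The flap lies flat with its free edge under the white lip (right crop, (522,87)). The arm is clear, and the jars, gourd and bombilla haven't moved.

```bash
python3 -c "
from plant import *
print(close_job())"
```

```text
the job is handed in; nothing more can be done
None
```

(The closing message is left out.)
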